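# Put away the shelf board of a trinket stand

### The job

Take the wooden shelf board off the small display stand: lift it straight up by the cross grip in its middle, keeping it level, until it is clear of both dowels, without shifting the stone foot. Lay it gently flat on the counter and let go, then take it again by the fin at its end and slide it, other end first, into the low open-fronted bay until it is square and fully home against the back, with only the fin end left outside. Leave the jug, mug and tin where they stand, and let go of the board.

Things in the scene. Friction and masses are not known exactly. Their poses are not given: they have to be found in the camera images.
- board: Loose pale wooden shelf board, 240 long (its x) x 100 wide (y) x 15 mm thick, about 0.35 kg, balanced about its centre. Origin at the centre of its underside, z up. Two through holes 15.5 mm wide at x = +66 and -66 mm. Two dark grips 35 mm high stand on its top. It starts on the stand, in line with it, underside 30 mm above the counter. It slides easily on the counter (a pull of about 2 N)
- board_grip (a point): Middle of the board's cross grip, an upright bar 18 mm thick along the board's x, 70 mm long along y, from 15 to 50 mm above the board's underside. This point: at the board's centre, 32.5 mm above the underside; axes as the board's
- board_fin (a point): Middle of the board's fin, an upright bar at its -x end, 36 mm long along x (x from -120 to -84 mm), 18 mm thick along y, from 15 to 50 mm above the underside. This point: 102 mm to -x of the board's centre, 32.5 mm above the underside; axes as the board's
- board_back (a point): Middle of the lower edge of the board's plain end (the end away from the fin), 120 mm to +x of the board's centre at underside height
- stand: Foot of the display stand: loose, heavy (1.7 kg) pale stone slab 220 (x) x 90 (y) x 30 mm high on the counter. Origin at the centre of its underside. Two upright steel dowels, 14 mm thick, at x = +66 and -66 mm, y = 0, reach 70 mm above the counter: they stick 25 mm out of the board at the start, and the board is free once raised by more than 40 mm
- bay: Low dark wooden riser shelf fixed to the counter, with no floor: two side walls and a back panel (12 mm thick) under a flat roof. Origin on the counter at the centre of the inside; x points inwards from the open front. Inside 160 deep (x -80 to +80 mm), 130 wide (y), 64 mm high; roof top at 76 mm. A board fully home has its fin end sticking 80 mm out of the front
- bay_stop (a point): Middle of the inner face of the bay's back panel at counter height, 80 mm to +x of the bay's origin; axes as the bay's
- bay_mouth (a point): Middle of the bay's open front at counter height, 80 mm to -x of the bay's origin; axes as the bay's
- jug: Small white ceramic jug standing on the roof of the bay, 68 mm wide, 100 mm high; origin at the centre of its underside
- mug: Blue ceramic mug, 76 mm wide, 85 mm high, on the counter; origin at the centre of its underside
- tin: Brass-coloured round tin with a white lid, 64 mm wide, 60 mm high, on the counter; origin at the centre of its underside
Not all that is in view belongs to the job. What is shaped like the stand but orange, pink or yellow is not meant.

How it is judged (in metres and radians):
On the way, in this order (a step that is already met when the one before it is completed fails the run):
1. the board, held by its cross grip, is raised level until its underside is above the tops of both dowels (z of board in the frame of stand above 0.07 m and angle between board's own z axis and vertical below 0.15 rad and distance between the grasp point and board_grip below 0.045 m), for 0.1 s.
2. the board lies flat on the counter, at rest and let go, outside the bay (height (world z) of board below 0.006 m and angle between board's own z axis and vertical below 0.05 rad and linear speed of board below 0.02 m/s and contact force between each of the arm, the fingers and board below 0.1 N and horizontal distance between board_back and bay_stop above 0.12 m), for 0.2 s.
3. the board is taken by its fin and not by its middle (contact force between the fingers and board above 1 N and distance between the grasp point and board_fin below 0.045 m), for 0.1 s.
At the end, for the whole second after the job is handed in: The board lies flat on the counter in the bay, at rest and released, its plain end within 10 mm of the bay's back panel and its length within 0.12 rad of the bay's, its fin end outside (x of board_back in the frame of bay_stop between -0.01 and 0.005 m and y of board_back in the frame of bay_stop between -0.025 and 0.025 m and angle between the x axis of board and the x axis of bay, either way round below 0.12 rad and height (world z) of board below 0.006 m and angle between board's own z axis and vertical below 0.05 rad and linear speed of board below 0.02 m/s); the robot touches nothing.
It fails at once if the board is tipped by more than 0.2 rad (angle between board's own z axis and vertical above 0.2 rad).
It fails at once if the board is dropped or slammed: moving faster than 0.5 m/s with its underside within 28 mm of the counter (height (world z) of board below 0.028 m and linear speed of board above 0.5 m/s).
It fails at once if the stone foot is shifted or lifted by more than 20 mm (distance of stand from where it was at the start of the episode above 0.02 m).
It fails at once if the jug, mug or tin is moved by more than 25 mm or tipped (distance of any of jug, mug, tin from where it was at the start of the episode above 0.025 m or angle between any of jug, mug, tin's own z axis and vertical above 0.4 rad).
It also fails if it takes over 64 s, if anything falls off the work surface, if the arm or the gripper's body presses on something with over 40 N, if the wrist force passes 120 N, or if a joint passes its speed limit or range.

### The arm

A 6-joint arm with a two-finger parallel gripper is mounted at the origin on the work surface. World frame = base frame: x ahead of the robot, y to its left, z up, the work surface at z = 0. Lengths are in mm, angles in rad, forces in N, time in s.
With the tool pointing down it reaches from about 350 to 775 mm from the base axis. Payload 7.3 kg.
Tool frame: the origin (TCP) lies at the very end of the fingers, on their centre line; the grasp point (between the pads) lies bot.grip_point_offset behind it (bot.grip_point_offset is the distance from the TCP to the grasp point, in mm); z points along the fingers, y is the line along which they close (so a half turn about z gives the same grasp; the last joint's range is limited). The gripper opens to 92 mm and grips with 3 to 60 N. Pads are 19 mm wide; open, the fingers measure 130 mm over their backs; the gripper's body (75 mm by 190 mm) begins 47 mm behind the grasp point.
Start: joints at [-1.257, 0.342, 1.524, -0, 1.275, -0.146], TCP at [233.003, -470.483, 226.741] pointing down, gripper open.
Joint ranges: [-2.53, 2.53], [-0.77, 2.02], [0.04, 2.7], [-1, 4.14], [0.28, 2.66], [-3.11, 3.11]. Speed limits (rad/s): [2.57, 2.57, 3.14, 3.14, 3.14, 3.14].

### API

Orientations are given as [roll, pitch, yaw] about the fixed x, y, z axes, in that order (R = Rz(yaw) Ry(pitch) Rx(roll)).
In Python, from plant import bot gives the robot as it stands. The module is installed in compiled form; this text tells all that it offers.
- The arm moves only by the tool carry_out, never from a script. Its argument "plan" is a list of rows, each an object of numbers: "tx", "ty", "tz": the shift along the world's x, y, z in mm; "rx", "ry", "rz": the turn, a rotation vector about the world's x, y, z in rad. A call has 1 to 12 rows; each row shifts and turns the commanded pose from where the row before left it; what a row does not reach is not made up. A row lasts 1/10 s, in which the tool goes at most 50 mm and 8.59 degrees, less where a joint would pass 70% of its speed; a pose out of reach is approached as far as the arm can. A call with a gripper value outside its range is refused whole. "gripper" is the closure, from 0 (fully open) to 1 (shut), set as the call begins (left out, the last holds). The fingers move at their own pace and stop on an object; the grip force is fixed at half the most. Time passes only in rows, so rows that do not move let the fingers close. It gives the time, the measured TCP pose, the force, the opening and the grip force at its end, in the units of the state.
- bot.get_obs(): the state, without advancing time (a new reading comes with each control period).
- bot.capture(name): name is "scene" or "top" or "wrist"; returns the picture (400x640x3 uint8, red, green, blue); there is no depth.
- bot.camera_model(name): a dict with "camera_matrix" (3x3 intrinsics, pixels), "dist" ([k1, k2, p1, p2, k3] as OpenCV has them; the pictures are not rectified), "R" (3x3) and "t" (3): a world point X has camera coordinates R X + t. Camera axes: x right, y down, z forward; pixel columns grow to the right and rows downward; lengths in mm; the calibration is good to about 2 mm. A picture is of the moment at which its call begins: read the wrist's pose just before it. camera_model takes no time and is no camera call; for the wrist camera it gives the pose at the moment of the call.
- bot.close_job(): hands the job in; it is judged then, once.
The state is a dict: "time": time; "joint_positions": joint angles; "dq": joint speeds; "tau": joint torques, N m; "tool_pos": TCP position; "tcp_rot": TCP orientation; "contact_force": force on the tool from outside, world axes, zero at the start; "moment": the same for the moment, N m; "grip_width": finger opening in mm; "finger_force": force on a finger pad.
Only numpy, scipy, OpenCV 4.12 (cv2) and the standard library are available. Lean on these libraries where they do the work, as an engineer would, in place of code of your own. Each camera call takes 0.05 s, during which the arm holds its last target. There are 200 camera calls.

## Working session

There is one attempt and no reset: what is moved stays moved. The work goes in short steps, Python scripts to look and compute and a tool call to move; the robot and the scene stay as the last step left them, time stands still between calls to the robot, and variables do not carry over. Pictures are saved under pics/ and viewed, at most 10 in all, crops included, and the job is handed in when it is done.

Besides the shell and the picture viewer there is one more tool, called after "Request:" as name(argument=value, ...), one argument or row to a line, values as JSON. carry_out: Moves the arm, as the interface text tells. Its arguments: {"type":"object","properties":{"plan":{"type":"array"},"gripper":{"type":"number"}},"required":["plan"]}

```bash
mkdir -p pics; python3 - <<'E'
from plant import bot
import cv2,numpy as np
o=bot.get_obs();print(o['time'],o['tool_pos'],o['tcp_rot'],o['grip_width'],bot.grip_point_offset)
for n in ("top","scene"):
    m=bot.camera_model(n);print(n,m['camera_matrix'].tolist() if hasattr(m['camera_matrix'],'tolist') else m['camera_matrix'],m['dist'],(-np.array(m['R']).T@np.array(m['t'])).round())
    im=bot.capture(n);cv2.imwrite(f'pics/{n}0.png',im[:,:,::-1])
E
```

```text
0.0 [ 232.86704316 -470.06206217  226.03659272] [-3.14002184e+00 -2.32776093e-04  4.59801057e-01] 91.73075252298298 18.8
top [[384.269868320585, 0.0, 319.76817762955665], [0.0, 384.269868320585, 201.91759043408499], [0.0, 0.0, 1.0]] [-0.08878408  0.          0.          0.          0.        ] [ 413.   -8. 1051.]
scene [[503.8079479080606, 0.0, 317.77369111410337], [0.0, 503.8079479080606, 197.1565485549037], [0.0, 0.0, 1.0]] [-0.14271775  0.          0.          0.          0.        ] [1478. -421. 1025.]
```

View pics/top0.png

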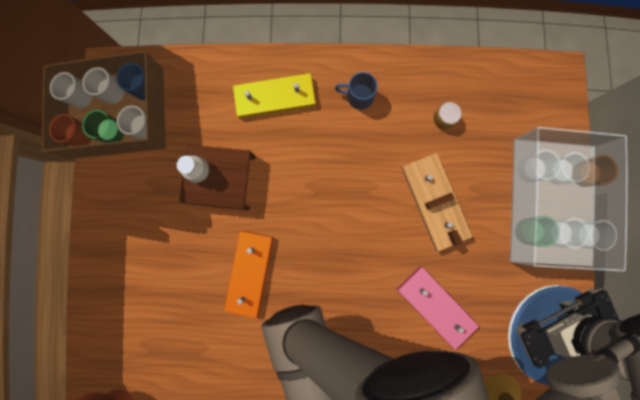

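View pics/scene0.png

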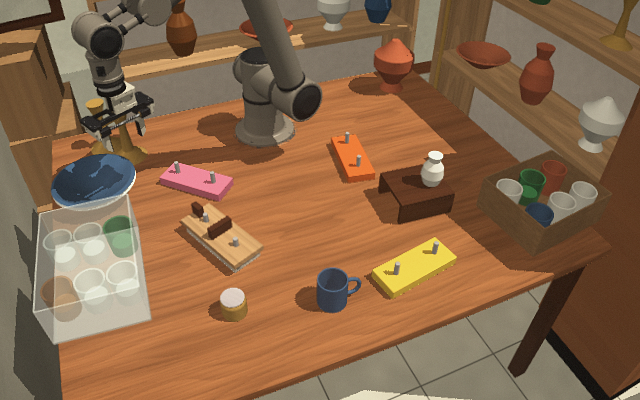

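The top view shows the board at about (437,203), with the fin end lower right at (455,240) and dowel tops at (429,178) and (449,226). The bay is at (215,180), its open front facing right, with the jug at (192,167), mug at (361,90) and tin at (449,115). I'll enlarge the two regions to measure them.

```bash
cat > h.py <<'E'
from plant import bot
import cv2,numpy as np
def ray(m,px,z):
    px=np.array(px,float).reshape(-1,1,2);R=np.array(m['R']);t=np.array(m['t']).ravel()
    u=cv2.undistortPoints(px,np.array(m['camera_matrix']),np.array(m['dist'])).reshape(-1,2)
    d=np.c_[u,np.ones(len(u))]@R; c=-R.T@t
    return c+d*((z-c[2])/d[:,2])[:,None]
def proj(m,X):
    return cv2.projectPoints(np.array(X,float).reshape(-1,3),cv2.Rodrigues(np.array(m['R']))[0],np.array(m['t'],float),np.array(m['camera_matrix']),np.array(m['dist']))[0].reshape(-1,2)
E
python3 - <<'E'
from h import *
m=bot.camera_model('top')
print('dowels',ray(m,[[429,178],[449,226]],70).round(1).tolist())
print('roof',ray(m,[[250,153],[247,208]],76).round(1).tolist())
im=cv2.imread('pics/top0.png')
a=cv2.resize(im[140:220,170:270],None,fx=4,fy=4,interpolation=cv2.INTER_CUBIC)
b=cv2.resize(im[145:260,395:480],None,fx=4,fy=4,interpolation=cv2.INTER_CUBIC)
c=np.zeros((460,740,3),np.uint8);c[:320,:400]=a;c[:,400:]=b
c=cv2.convertScaleAbs(c,alpha=1.8);cv2.imwrite('pics/crop0.png',c)
E
```

```text
dowels [[551.6, -257.4, 70.0], [429.2, -308.6, 70.0]]
roof [[608.9, 205.8, 76.0], [465.9, 208.7, 76.0]]
```

View pics/crop0.png

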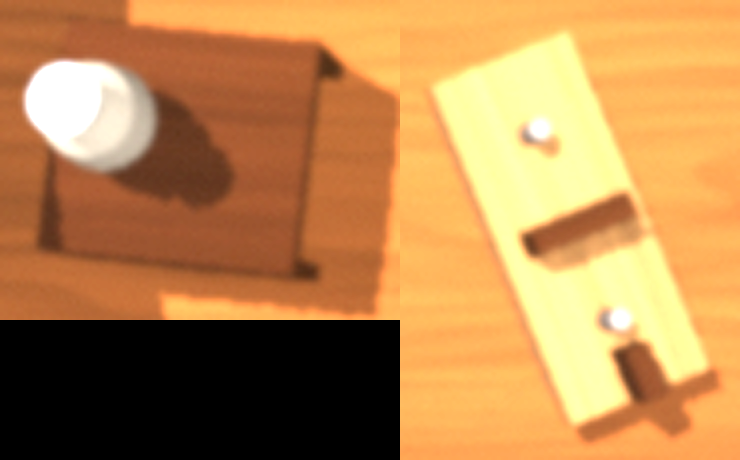

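The crop shows roof corners at crop (319,44), (296,276), (57,247), (67,22) and board top corners at (433,88), (570,32), (708,370), (575,428). The dowel tops are at (539,129) and (620,319).

```bash
python3 - <<'E'
from h import *
m=bot.camera_model('top')
f=lambda p,x0,y0:(np.array(p,float)+.5)/4-.5+[x0,y0]
r=ray(m,f([[319,44],[296,276],[57,247],[67,22]],170,140),76)
print('roof',r.round(1).tolist(),[np.linalg.norm(r[i]-r[i-3]).round(1) for i in range(4)])
fc=(r[0]+r[1])/2;wv=r[0]-r[1];a=np.arctan2(-wv[0],wv[1])  # inward dir = rotate
d1=r[2]-r[1];print('front mid',fc,'yaw from width',np.arctan2(wv[0],-wv[1]),'perp dir',np.arctan2(d1[1],d1[0]),np.arctan2(wv[1],wv[0])+np.pi/2)
b=ray(m,f(np.array([[433,88],[570,32],[708,370],[575,428]])-[400,0],395,145),45)
print('board c',b.mean(0),[np.linalg.norm(b[i]-b[i-3]).round(1) for i in range(4)])
d=(b[0]+b[1]-b[2]-b[3]);print('yaw',np.arctan2(d[1],d[0]))
w=ray(m,f(np.array([[539,129],[620,319]])-[400,0],395,145),70);d=w[0]-w[1];print(w.mean(0),np.linalg.norm(d),np.arctan2(d[1],d[0]))
for n,p in dict(mug=[361,90],tin=[449,115],pink=[436,307],yel=[275,96],orange=[250,274]).items(): print(n,ray(m,p,40).round())
w=bot.camera_model('wrist');print(w['camera_matrix'],(-np.array(w['R']).T@np.array(w['t'])).round(),np.array(w['R']).round(2))
E
```

```text
roof [[615.2, 207.7, 76.0], [464.1, 217.4, 76.0], [480.1, 376.1, 76.0], [628.8, 376.9, 76.0]] [np.float64(151.4), np.float64(159.6), np.float64(148.8), np.float64(169.8)]
front mid [539.63832153 212.55691171  76.        ] yaw from width 1.5069439368845692 perp dir 1.4706059825374265 1.5069439368845692
board c [ 492.92210297 -286.2683221    45.        ] [np.float64(99.4), np.float64(239.8), np.float64(96.1), np.float64(240.7)]
yaw 0.3932825566991983
[ 493.98403125 -284.30692673   70.        ] 131.81857702808955 0.40442374324637115
mug [[794. -83.  40.]]
tin [[ 729. -321.   40.]]
pink [[ 218. -285.   40.]]
yel [[775. 151.  40.]]
orange [[294. 203.  40.]]
[[346.67958919   0.         320.8914209 ]
 [  0.         346.67958919 205.21623147]
 [  0.           0.           1.        ]] [ 301. -436.  384.] [[ 0.44 -0.9  -0.  ]
 [-0.86 -0.43  0.29]
 [-0.26 -0.13 -0.96]]
```

Request:
carry_out(
  plan=[
    {"tx":26,"ty":18.5,"rz":0.14},
    {"tx":26,"ty":18.5,"rz":0.14},
    {"tx":26,"ty":18.5,"rz":0.14},
    {"tx":26,"ty":18.5,"rz":0.14},
    {"tx":26,"ty":18.5,"rz":0.14},
    {"tx":26,"ty":18.5,"rz":0.14},
    {"tx":26,"ty":18.5,"rz":0.14},
    {"tx":26,"ty":18.5,"rz":0.14},
    {"tx":26,"ty":18.5,"rz":0.14},
    {"tx":26,"ty":18.5,"rz":0.14},
    {"rz":0.11},
    {},
  ],
  gripper=0.45,
)

```text
invalid input at $.plan[0]: expected keys tx, ty, tz, rx, ry, rz
```

```bash
python3 - <<'E'
from h import *
o=bot.get_obs();m=bot.camera_model('wrist');im=bot.capture('wrist')[:,:,::-1].copy()
print(o['time'],o['tool_pos'],o['tcp_rot'],o['grip_width'],o['contact_force'])
cv2.imwrite('pics/w1raw.png',im)
c,y=np.array([493.8,-284.8]),0.40
u=np.array([np.cos(y),np.sin(y)]);v=np.array([-u[1],u[0]])
P=[[*(c+u*a+v*b),45] for a,b in((120,50),(120,-50),(-120,-50),(-120,50))]
p=proj(m,P);cv2.polylines(im,[p.astype(int)],1,(0,255,0),1)
for q in proj(m,[[*(c+u*a),70] for a in(66,-66)]+[[*(c+v*a),80] for a in (35,-35)]): cv2.circle(im,tuple(q.astype(int)),3,(0,0,255),-1)
cv2.imwrite('pics/w1.png',cv2.convertScaleAbs(im,alpha=1.5))
E
```

```text
0.1 [ 232.89386935 -470.13373789  226.11787167] [-3.14026843e+00 -1.87483409e-04  4.59818269e-01] 91.65665347916212 [ 0.2123262  -0.25975207  0.78350168]
```

View pics/w1.png

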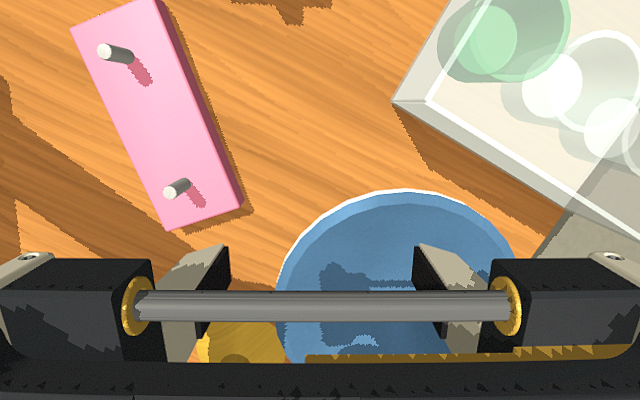

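The move was refused because each row needs all six keys, so this picture still shows the start pose over the pink stand and blue bowl. I'll resend it.

Request:
carry_out(
  plan=[
    {"tx":26,"ty":18.5,"tz":0,"rx":0,"ry":0,"rz":0.14},
    {"tx":26,"ty":18.5,"tz":0,"rx":0,"ry":0,"rz":0.14},
    {"tx":26,"ty":18.5,"tz":0,"rx":0,"ry":0,"rz":0.14},
    {"tx":26,"ty":18.5,"tz":0,"rx":0,"ry":0,"rz":0.14},
    {"tx":26,"ty":18.5,"tz":0,"rx":0,"ry":0,"rz":0.14},
    {"tx":26,"ty":18.5,"tz":0,"rx":0,"ry":0,"rz":0.14},
    {"tx":26,"ty":18.5,"tz":0,"rx":0,"ry":0,"rz":0.14},
    {"tx":26,"ty":18.5,"tz":0,"rx":0,"ry":0,"rz":0.14},
    {"tx":26,"ty":18.5,"tz":0,"rx":0,"ry":0,"rz":0.14},
    {"tx":26,"ty":18.5,"tz":0,"rx":0,"ry":0,"rz":0.14},
    {"tx":0,"ty":0,"tz":0,"rx":0,"ry":0,"rz":0.11},
    {"tx":0,"ty":0,"tz":0,"rx":0,"ry":0,"rz":0},
  ],
  gripper=0.45,
)

```text
time: 1.35
tool_pos: [493.4, -284.7, 226.2]
tcp_rot: [-3.141, -0.001, 1.973]
contact_force: [0.1, -0.0, 0.4]
grip_width: 50.5
finger_force: 0.0
```

```bash
cat > w.py <<'E'
from h import *
o=bot.get_obs();m=bot.camera_model('wrist');im=bot.capture('wrist')[:,:,::-1].copy()
print(o['time'],o['tool_pos'],o['tcp_rot'],o['grip_width'],o['contact_force'])
cv2.imwrite('pics/w2raw.png',im)
c,y=np.array([493.8,-284.8]),0.40
u=np.array([np.cos(y),np.sin(y)]);v=np.array([-u[1],u[0]])
P=[[*(c+u*a+v*b),45] for a,b in((120,50),(120,-50),(-120,-50),(-120,50))]
p=proj(m,P);cv2.polylines(im,[p.astype(int)],1,(0,255,0),1)
for q in proj(m,[[*(c+u*a),70] for a in(66,-66)]+[[*(c+v*a),80] for a in (35,-35)]): cv2.circle(im,tuple(q.astype(int)),3,(0,0,255),-1)
cv2.imwrite('pics/w2.png',cv2.convertScaleAbs(im,alpha=1.2))
E
python3 w.py
```

```text
1.35 [ 493.43786718 -284.6657415   226.20631703] [-3.14107591e+00 -7.66051759e-04  1.97252965e+00] 50.49212169854781 [ 0.08643445 -0.04446687  0.40861702]
```

View pics/w2.png

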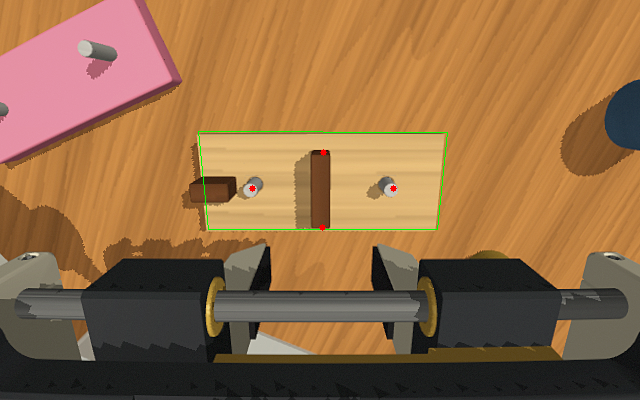

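The predicted board outline and dowels fit the wrist view closely, with the grip bar at px (320,190). I'll descend to it.

Request:
carry_out(
  plan=[
    {"tx":0,"ty":0,"tz":-35,"rx":0,"ry":0,"rz":0},
    {"tx":0,"ty":0,"tz":-35,"rx":0,"ry":0,"rz":0},
    {"tx":0,"ty":0,"tz":-35,"rx":0,"ry":0,"rz":0},
    {"tx":0,"ty":0,"tz":-30,"rx":0,"ry":0,"rz":0},
    {"tx":0,"ty":0,"tz":-15,"rx":0,"ry":0,"rz":0},
    {"tx":0,"ty":0,"tz":-10,"rx":0,"ry":0,"rz":0},
    {"tx":0,"ty":0,"tz":-10,"rx":0,"ry":0,"rz":0},
    {"tx":0,"ty":0,"tz":-6,"rx":0,"ry":0,"rz":0},
    {"tx":0,"ty":0,"tz":0,"rx":0,"ry":0,"rz":0},
    {"tx":0,"ty":0,"tz":0,"rx":0,"ry":0,"rz":0},
  ],
)

```text
time: 2.4
tool_pos: [493.3, -285.8, 51.3]
tcp_rot: [3.141, 0.001, 1.969]
contact_force: [0.3, -0.4, -0.0]
grip_width: 50.5
finger_force: 0.0
```

Request:
carry_out(
  plan=[
    {"tx":0,"ty":0,"tz":0,"rx":0,"ry":0,"rz":0},
    {"tx":0,"ty":0,"tz":0,"rx":0,"ry":0,"rz":0},
    {"tx":0,"ty":0,"tz":0,"rx":0,"ry":0,"rz":0},
    {"tx":0,"ty":0,"tz":0,"rx":0,"ry":0,"rz":0},
    {"tx":0,"ty":0,"tz":0,"rx":0,"ry":0,"rz":0},
    {"tx":0,"ty":0,"tz":0,"rx":0,"ry":0,"rz":0},
  ],
  gripper=1,
)

```text
time: 3.0
tool_pos: [493.1, -285.5, 50.9]
tcp_rot: [3.141, 0.0, 1.97]
contact_force: [-0.4, -0.1, 2.1]
grip_width: 18.1
finger_force: 30.0
```

Gripped on 18 mm with low side force, so I'll lift slowly.

Request:
carry_out(
  plan=[
    {"tx":0,"ty":0,"tz":5,"rx":0,"ry":0,"rz":0},
    {"tx":0,"ty":0,"tz":5,"rx":0,"ry":0,"rz":0},
    {"tx":0,"ty":0,"tz":5,"rx":0,"ry":0,"rz":0},
    {"tx":0,"ty":0,"tz":5,"rx":0,"ry":0,"rz":0},
  ],
)

```text
time: 3.4
tool_pos: [493.0, -285.5, 71.2]
tcp_rot: [3.142, -0.0, 1.97]
contact_force: [0.4, 0.6, -3.3]
grip_width: 17.6
finger_force: 30.0
```

Request:
carry_out(
  plan=[
    {"tx":0,"ty":0,"tz":8,"rx":0,"ry":0,"rz":0},
    {"tx":0,"ty":0,"tz":8,"rx":0,"ry":0,"rz":0},
    {"tx":0,"ty":0,"tz":8,"rx":0,"ry":0,"rz":0},
    {"tx":0,"ty":0,"tz":8,"rx":0,"ry":0,"rz":0},
    {"tx":0,"ty":0,"tz":8,"rx":0,"ry":0,"rz":0},
    {"tx":0,"ty":0,"tz":10,"rx":0,"ry":0,"rz":0},
    {"tx":0,"ty":0,"tz":10,"rx":0,"ry":0,"rz":0},
    {"tx":0,"ty":0,"tz":0,"rx":0,"ry":0,"rz":0},
    {"tx":0,"ty":0,"tz":0,"rx":0,"ry":0,"rz":0},
    {"tx":0,"ty":0,"tz":0,"rx":0,"ry":0,"rz":0},
  ],
)

```text
time: 4.4
tool_pos: [492.7, -285.2, 130.3]
tcp_rot: [-3.141, -0.001, 1.97]
contact_force: [-0.2, -0.4, -2.8]
grip_width: 18.0
finger_force: 30.0
```

```bash
python3 - <<'E'
from h import *
o=bot.get_obs();print(o['time'],o['tool_pos'],o['contact_force'],o['moment'])
im=bot.capture('scene')[:,:,::-1];im2=bot.capture('top')[:,:,::-1]
a=cv2.resize(im[150:300,130:310],None,fx=2.2,fy=2.2,interpolation=cv2.INTER_CUBIC)
b=cv2.resize(im2[130:230,170:270],None,fx=3.3,fy=3.3,interpolation=cv2.INTER_CUBIC)
cv2.imwrite('pics/l1.png',cv2.convertScaleAbs(np.hstack([a,b]),alpha=1.5))
cv2.imwrite('pics/top_l1.png',im2);cv2.imwrite('pics/scene_l1.png',im)
E
```

```text
4.4 [ 492.74115484 -285.2483079   130.27790955] [-0.21838569 -0.3880678  -2.80434844] [ 1.57265512e-02 -1.02506502e-01  8.64524438e-05]
```

View pics/l1.png

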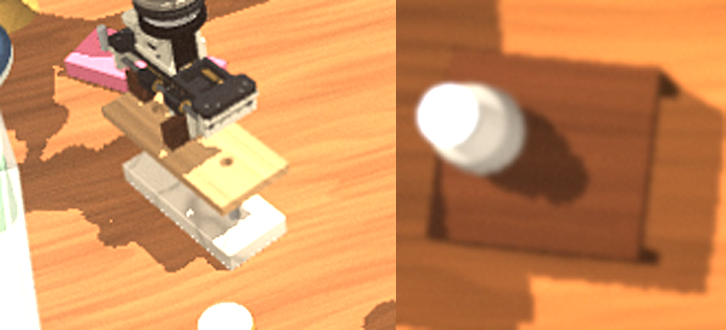

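The left crop shows the board level, well above the stone foot and its dowels. The right crop shows the bay unchanged. Next I carry the board to a spot in front of the bay, turning it into line.

Request:
carry_out(
  plan=[
    {"tx":3,"ty":20,"tz":0,"rx":0,"ry":0,"rz":0.06},
    {"tx":3,"ty":30,"tz":0,"rx":0,"ry":0,"rz":0.1},
    {"tx":3,"ty":30,"tz":0,"rx":0,"ry":0,"rz":0.1},
    {"tx":3,"ty":30,"tz":0,"rx":0,"ry":0,"rz":0.1},
    {"tx":3,"ty":30,"tz":0,"rx":0,"ry":0,"rz":0.1},
    {"tx":3,"ty":30,"tz":0,"rx":0,"ry":0,"rz":0.1},
    {"tx":3,"ty":30,"tz":0,"rx":0,"ry":0,"rz":0.1},
    {"tx":3,"ty":30,"tz":0,"rx":0,"ry":0,"rz":0.1},
    {"tx":3,"ty":30,"tz":0,"rx":0,"ry":0,"rz":0.1},
    {"tx":3,"ty":30,"tz":0,"rx":0,"ry":0,"rz":0.1},
    {"tx":3,"ty":30,"tz":0,"rx":0,"ry":0,"rz":0.1},
    {"tx":3,"ty":18,"tz":0,"rx":0,"ry":0,"rz":0.04},
  ],
)

```text
time: 5.7
tool_pos: [528.7, 54.6, 130.4]
tcp_rot: [3.141, -0.001, 3.074]
contact_force: [-0.3, -0.9, -3.3]
grip_width: 17.9
finger_force: 30.0
```

Request:
carry_out(
  plan=[
    {"tx":0,"ty":0,"tz":0,"rx":0,"ry":0,"rz":0},
    {"tx":0,"ty":0,"tz":0,"rx":0,"ry":0,"rz":0},
  ],
)

```text
time: 5.9
tool_pos: [528.8, 52.5, 130.4]
tcp_rot: [-3.141, -0.001, 3.07]
contact_force: [-0.3, 0.3, -3.7]
grip_width: 18.0
finger_force: 30.0
```

```bash
python3 - <<'E'
from h import *
o=bot.get_obs();m=bot.camera_model('wrist');im=bot.capture('wrist')[:,:,::-1].copy()
print(o['time'],o['tool_pos'],o['tcp_rot'],o['contact_force'])
np.savez('w3.npz',R=m['R'],t=m['t']);cv2.imwrite('pics/w3raw.png',im)
c,y=np.array([539.6,212.6]),1.50
u=np.array([np.cos(y),np.sin(y)]);v=np.array([-u[1],u[0]])
p=proj(m,[[*(c+u*a+v*b),76] for a,b in((0,77),(0,-77),(172,-77),(172,77))])
print(p.round())
im=cv2.convertScaleAbs(im,alpha=1.6);cv2.polylines(im,[p.astype(int)],1,(0,255,0),1)
cv2.imwrite('pics/w3.png',im)
E
```

```text
5.9 [528.78798294  52.54461879 130.42953691] [-3.14127273e+00 -6.41666633e-04  3.07013008e+00] [-0.29038036  0.34781057 -3.65767474]
[[588. 107.]
 [542. 326.]
 [753. 320.]
 [829. 115.]]
```

View pics/w3.png

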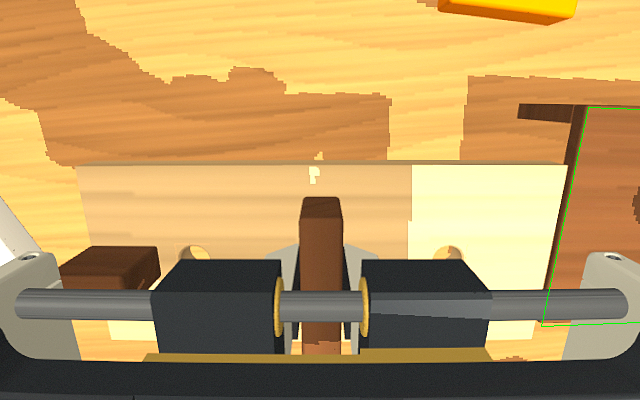

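The roof's front edge from (588,105) matches my bay estimate, and the board is in line with it. Lowering gently.

Request:
carry_out(
  plan=[
    {"tx":0,"ty":0,"tz":-20,"rx":0,"ry":0,"rz":0},
    {"tx":0,"ty":0,"tz":-25,"rx":0,"ry":0,"rz":0},
    {"tx":0,"ty":0,"tz":-20,"rx":0,"ry":0,"rz":0},
    {"tx":0,"ty":0,"tz":-15,"rx":0,"ry":0,"rz":0},
    {"tx":0,"ty":0,"tz":-8,"rx":0,"ry":0,"rz":0},
    {"tx":0,"ty":0,"tz":-6,"rx":0,"ry":0,"rz":0},
    {"tx":0,"ty":0,"tz":-4,"rx":0,"ry":0,"rz":0},
    {"tx":0,"ty":0,"tz":-4,"rx":0,"ry":0,"rz":0},
    {"tx":0,"ty":0,"tz":-3,"rx":0,"ry":0,"rz":0},
    {"tx":0,"ty":0,"tz":-2,"rx":0,"ry":0,"rz":0},
    {"tx":0,"ty":0,"tz":0,"rx":0,"ry":0,"rz":0},
    {"tx":0,"ty":0,"tz":0,"rx":0,"ry":0,"rz":0},
  ],
)

```text
time: 7.15
tool_pos: [529.1, 52.6, 23.9]
tcp_rot: [3.141, 0.0, 3.07]
contact_force: [-0.5, -0.7, -3.0]
grip_width: 18.0
finger_force: 30.0
```

Request:
carry_out(
  plan=[
    {"tx":0,"ty":0,"tz":-1,"rx":0,"ry":0,"rz":0},
    {"tx":0,"ty":0,"tz":-1,"rx":0,"ry":0,"rz":0},
    {"tx":0,"ty":0,"tz":0,"rx":0,"ry":0,"rz":0},
    {"tx":0,"ty":0,"tz":0,"rx":0,"ry":0,"rz":0},
  ],
)

```text
time: 7.55
tool_pos: [529.0, 52.5, 21.7]
tcp_rot: [3.142, -0.0, 3.07]
contact_force: [0.3, 0.4, -2.9]
grip_width: 17.6
finger_force: 30.0
```

Request:
carry_out(
  plan=[
    {"tx":0,"ty":0,"tz":-0.7,"rx":0,"ry":0,"rz":0},
    {"tx":0,"ty":0,"tz":-0.5,"rx":0,"ry":0,"rz":0},
    {"tx":0,"ty":0,"tz":0,"rx":0,"ry":0,"rz":0},
    {"tx":0,"ty":0,"tz":0,"rx":0,"ry":0,"rz":0},
  ],
)

```text
time: 7.95
tool_pos: [529.1, 52.5, 20.9]
tcp_rot: [3.142, 0.0, 3.07]
contact_force: [-2.4, -1.6, 2.8]
grip_width: 18.1
finger_force: 30.0
```

Request:
carry_out(
  plan=[
    {"tx":0,"ty":0,"tz":0,"rx":0,"ry":0,"rz":0},
    {"tx":0,"ty":0,"tz":0,"rx":0,"ry":0,"rz":0},
    {"tx":0,"ty":0,"tz":0,"rx":0,"ry":0,"rz":0},
    {"tx":0,"ty":0,"tz":0,"rx":0,"ry":0,"rz":0},
    {"tx":0,"ty":0,"tz":0,"rx":0,"ry":0,"rz":0},
    {"tx":0,"ty":0,"tz":0,"rx":0,"ry":0,"rz":0},
    {"tx":0,"ty":0,"tz":10,"rx":0,"ry":0,"rz":0},
    {"tx":0,"ty":0,"tz":20,"rx":0,"ry":0,"rz":0},
    {"tx":0,"ty":0,"tz":30,"rx":0,"ry":0,"rz":0},
    {"tx":0,"ty":0,"tz":35,"rx":0,"ry":0,"rz":0},
    {"tx":0,"ty":0,"tz":35,"rx":0,"ry":0,"rz":0},
  ],
  gripper=0.45,
)

```text
time: 9.05
tool_pos: [528.7, 52.5, 152.5]
tcp_rot: [3.142, 0.0, 3.07]
contact_force: [0.3, 0.2, -0.4]
grip_width: 50.6
finger_force: 0.0
```

Request:
carry_out(
  plan=[
    {"tx":-0.7,"ty":-10,"tz":4,"rx":0,"ry":0,"rz":-0.14},
    {"tx":-0.7,"ty":-10,"tz":4,"rx":0,"ry":0,"rz":-0.14},
    {"tx":-0.7,"ty":-10,"tz":4,"rx":0,"ry":0,"rz":-0.14},
    {"tx":-0.7,"ty":-10,"tz":4,"rx":0,"ry":0,"rz":-0.14},
    {"tx":-0.7,"ty":-10,"tz":4,"rx":0,"ry":0,"rz":-0.14},
    {"tx":-0.7,"ty":-10,"tz":0,"rx":0,"ry":0,"rz":-0.14},
    {"tx":-0.7,"ty":-10,"tz":0,"rx":0,"ry":0,"rz":-0.14},
    {"tx":-0.7,"ty":-10,"tz":0,"rx":0,"ry":0,"rz":-0.14},
    {"tx":-0.7,"ty":-10,"tz":0,"rx":0,"ry":0,"rz":-0.14},
    {"tx":-0.7,"ty":-10,"tz":0,"rx":0,"ry":0,"rz":-0.14},
    {"tx":0,"ty":-2,"tz":0,"rx":0,"ry":0,"rz":-0.14},
    {"tx":0,"ty":0,"tz":0,"rx":0,"ry":0,"rz":-0.03},
  ],
)

```text
time: 10.25
tool_pos: [522.0, -50.0, 171.3]
tcp_rot: [3.141, 0.0, 1.495]
contact_force: [-0.4, 0.2, 0.0]
grip_width: 50.6
finger_force: 0.0
```

Request:
carry_out(
  plan=[
    {"tx":0,"ty":0,"tz":0,"rx":0,"ry":0,"rz":0},
    {"tx":0,"ty":0,"tz":0,"rx":0,"ry":0,"rz":0},
  ],
)

```text
time: 10.45
tool_pos: [522.0, -49.4, 171.0]
tcp_rot: [3.141, 0.0, 1.501]
contact_force: [0.3, 0.4, 0.6]
grip_width: 50.5
finger_force: 0.0
```

```bash
python3 - <<'E'
from h import *
o=bot.get_obs();m=bot.camera_model('wrist');im=bot.capture('wrist')[:,:,::-1].copy();mt=bot.camera_model('top');it=bot.capture('top')[:,:,::-1].copy()
print(o['time'],o['tool_pos'],o['tcp_rot'],o['contact_force'])
c,y=np.array([528.9,52.5]),1.50
u=np.array([np.cos(y),np.sin(y)]);v=np.array([-u[1],u[0]])
g=lambda L,z,s=0:[[*(c+u*a+v*b),z] for a,b in L]
fin=g(((-120,9),(-120,-9),(-84,-9),(-84,9)),50);bd=g(((120,50),(120,-50),(-120,-50),(-120,50)),15)
bay=g(((160,77),(160,-77),(332,-77),(332,77)),76)
im=cv2.convertScaleAbs(im,alpha=1.4);it=cv2.convertScaleAbs(it,alpha=1.6)
for P in(fin,bd): cv2.polylines(im,[proj(m,P).astype(int)],1,(0,255,0),1)
k=3
it=cv2.resize(it[130:240,170:400],None,fx=k,fy=k,interpolation=cv2.INTER_CUBIC)
for P in(bd,bay): cv2.polylines(it,[((proj(mt,P)-[170,130]+.5)*k-.5).astype(int)],1,(0,255,0),1)
o=np.zeros((598,690,3),np.uint8);o[:330]=it;w=im[100:368,:];o[330:598,:640]=w
cv2.imwrite('pics/w4.png',o)
E
```

```text
10.45 [521.99132424 -49.44506309 171.01603928] [3.14103765e+00 1.07822684e-04 1.50101957e+00] [0.25792487 0.35071176 0.61664163]
```

View pics/w4.png

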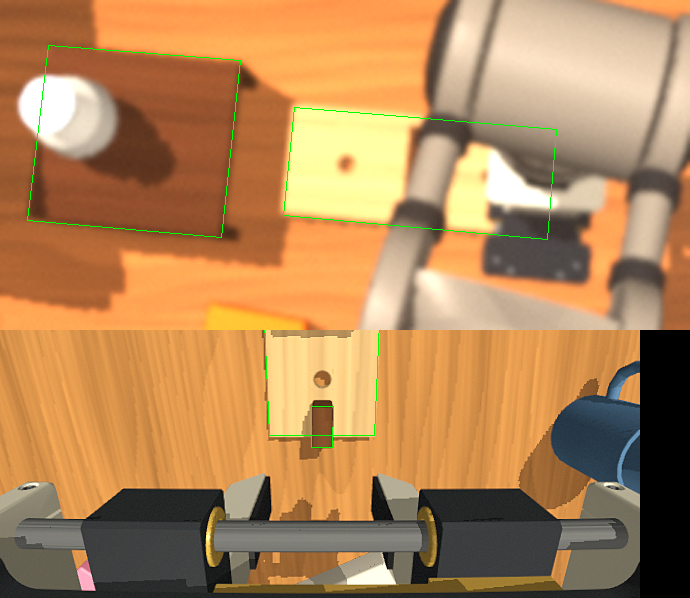

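The bay and board outlines both match, and the fin is between the fingers at about (322,425) in the composite. I'll descend and grip the fin.

Request:
carry_out(
  plan=[
    {"tx":0,"ty":0,"tz":-35,"rx":0,"ry":0,"rz":0},
    {"tx":0,"ty":0,"tz":-40,"rx":0,"ry":0,"rz":0},
    {"tx":0,"ty":0,"tz":-35,"rx":0,"ry":0,"rz":0},
    {"tx":0,"ty":0,"tz":-20,"rx":0,"ry":0,"rz":0},
    {"tx":0,"ty":0,"tz":-10,"rx":0,"ry":0,"rz":0},
    {"tx":0,"ty":0,"tz":-6,"rx":0,"ry":0,"rz":0},
    {"tx":0,"ty":0,"tz":-4,"rx":0,"ry":0,"rz":0},
    {"tx":0,"ty":0,"tz":0,"rx":0,"ry":0,"rz":0},
    {"tx":0,"ty":0,"tz":0,"rx":0,"ry":0,"rz":0},
  ],
)

```text
time: 11.45
tool_pos: [522.6, -49.6, 21.4]
tcp_rot: [3.14, 0.0, 1.5]
contact_force: [0.2, -0.1, -0.7]
grip_width: 50.7
finger_force: 0.0
```

Request:
carry_out(
  plan=[
    {"tx":0,"ty":0,"tz":0,"rx":0,"ry":0,"rz":0},
    {"tx":0,"ty":0,"tz":0,"rx":0,"ry":0,"rz":0},
    {"tx":0,"ty":0,"tz":0,"rx":0,"ry":0,"rz":0},
    {"tx":0,"ty":0,"tz":0,"rx":0,"ry":0,"rz":0},
    {"tx":0,"ty":0,"tz":0,"rx":0,"ry":0,"rz":0},
    {"tx":0,"ty":0,"tz":0,"rx":0,"ry":0,"rz":0},
  ],
  gripper=1,
)

```text
time: 12.05
tool_pos: [522.1, -49.5, 20.6]
tcp_rot: [3.141, -0.0, 1.5]
contact_force: [-0.1, 0.5, 1.7]
grip_width: 17.6
finger_force: 30.0
```

Request:
carry_out(
  plan=[
    {"tx":0.7,"ty":10,"tz":0,"rx":0,"ry":0,"rz":0},
    {"tx":1.1,"ty":15,"tz":0,"rx":0,"ry":0,"rz":0},
    {"tx":1.1,"ty":15,"tz":0,"rx":0,"ry":0,"rz":0},
    {"tx":1.1,"ty":15,"tz":0,"rx":0,"ry":0,"rz":0},
    {"tx":0,"ty":0,"tz":0,"rx":0,"ry":0,"rz":0},
  ],
)

```text
time: 12.55
tool_pos: [526.1, 8.4, 20.6]
tcp_rot: [3.141, -0.001, 1.502]
contact_force: [0.7, 2.8, 2.3]
grip_width: 17.8
finger_force: 30.0
```

Request:
carry_out(
  plan=[
    {"tx":1.1,"ty":15,"tz":0,"rx":0,"ry":0,"rz":0},
    {"tx":1.1,"ty":15,"tz":0,"rx":0,"ry":0,"rz":0},
    {"tx":1.1,"ty":15,"tz":0,"rx":0,"ry":0,"rz":0},
    {"tx":1.1,"ty":15,"tz":0,"rx":0,"ry":0,"rz":0},
    {"tx":0,"ty":0,"tz":0,"rx":0,"ry":0,"rz":0},
  ],
)

```text
time: 13.05
tool_pos: [530.5, 68.2, 20.6]
tcp_rot: [3.141, -0.001, 1.502]
contact_force: [0.4, 3.0, 4.3]
grip_width: 17.6
finger_force: 30.0
```

Request:
carry_out(
  plan=[
    {"tx":1.1,"ty":15,"tz":0,"rx":0,"ry":0,"rz":0},
    {"tx":1.1,"ty":15,"tz":0,"rx":0,"ry":0,"rz":0},
    {"tx":1.1,"ty":15,"tz":0,"rx":0,"ry":0,"rz":0},
    {"tx":1.1,"ty":15,"tz":0,"rx":0,"ry":0,"rz":0},
    {"tx":0.7,"ty":10,"tz":0,"rx":0,"ry":0,"rz":0},
    {"tx":0,"ty":0,"tz":0,"rx":0,"ry":0,"rz":0},
  ],
)

```text
time: 13.65
tool_pos: [535.6, 137.9, 20.6]
tcp_rot: [3.141, -0.002, 1.501]
contact_force: [0.9, 4.0, 4.2]
grip_width: 17.9
finger_force: 30.0
```

Request:
carry_out(
  plan=[
    {"tx":0.2,"ty":3,"tz":0,"rx":0,"ry":0,"rz":0},
    {"tx":0.2,"ty":3,"tz":0,"rx":0,"ry":0,"rz":0},
    {"tx":0.1,"ty":2,"tz":0,"rx":0,"ry":0,"rz":0},
    {"tx":0,"ty":0,"tz":0,"rx":0,"ry":0,"rz":0},
    {"tx":0,"ty":0,"tz":0,"rx":0,"ry":0,"rz":0},
  ],
)

```text
time: 14.15
tool_pos: [536.0, 143.4, 20.6]
tcp_rot: [3.142, 0.0, 1.5]
contact_force: [-1.3, -2.6, 6.0]
grip_width: 17.9
finger_force: 30.0
```

Request:
carry_out(
  plan=[
    {"tx":0.1,"ty":1.5,"tz":0,"rx":0,"ry":0,"rz":0},
    {"tx":0.1,"ty":1.5,"tz":0,"rx":0,"ry":0,"rz":0},
    {"tx":0,"ty":0,"tz":0,"rx":0,"ry":0,"rz":0},
    {"tx":0,"ty":0,"tz":0,"rx":0,"ry":0,"rz":0},
  ],
)

```text
time: 14.55
tool_pos: [536.2, 146.1, 20.6]
tcp_rot: [3.142, 0.0, 1.5]
contact_force: [-1.5, -2.9, 5.6]
grip_width: 18.1
finger_force: 30.0
```

Request:
carry_out(
  plan=[
    {"tx":0.1,"ty":1,"tz":0,"rx":0,"ry":0,"rz":0},
    {"tx":0.1,"ty":1,"tz":0,"rx":0,"ry":0,"rz":0},
    {"tx":0,"ty":0,"tz":0,"rx":0,"ry":0,"rz":0},
    {"tx":0,"ty":0,"tz":0,"rx":0,"ry":0,"rz":0},
  ],
)

```text
time: 14.95
tool_pos: [536.4, 148.0, 20.6]
tcp_rot: [3.142, 0.0, 1.5]
contact_force: [-1.1, -4.1, 5.9]
grip_width: 17.6
finger_force: 30.0
```

Request:
carry_out(
  plan=[
    {"tx":0.1,"ty":1,"tz":0,"rx":0,"ry":0,"rz":0},
    {"tx":0.1,"ty":1,"tz":0,"rx":0,"ry":0,"rz":0},
    {"tx":0,"ty":0,"tz":0,"rx":0,"ry":0,"rz":0},
    {"tx":0,"ty":0,"tz":0,"rx":0,"ry":0,"rz":0},
  ],
)

```text
time: 15.35
tool_pos: [536.5, 149.0, 20.6]
tcp_rot: [-3.141, 0.002, 1.5]
contact_force: [-0.4, -9.4, 7.0]
grip_width: 17.9
finger_force: 30.0
```

Request:
carry_out(
  plan=[
    {"tx":0.1,"ty":1,"tz":0,"rx":0,"ry":0,"rz":0},
    {"tx":0.1,"ty":1,"tz":0,"rx":0,"ry":0,"rz":0},
    {"tx":0,"ty":0,"tz":0,"rx":0,"ry":0,"rz":0},
    {"tx":0,"ty":0,"tz":0,"rx":0,"ry":0,"rz":0},
  ],
)

```text
time: 15.75
tool_pos: [536.4, 149.1, 20.6]
tcp_rot: [-3.14, 0.004, 1.5]
contact_force: [-2.0, -17.7, 8.4]
grip_width: 17.9
finger_force: 30.0
```

Firm contact with the back panel at y ≈ 149, as predicted. I'll ease back the preload, release, and go straight up and away.

Request:
carry_out(
  plan=[
    {"tx":-0.1,"ty":-1.5,"tz":0,"rx":0,"ry":0,"rz":0},
    {"tx":0,"ty":0,"tz":0,"rx":0,"ry":0,"rz":0},
    {"tx":0,"ty":0,"tz":0,"rx":0,"ry":0,"rz":0},
  ],
)

```text
time: 16.05
tool_pos: [536.4, 149.1, 20.6]
tcp_rot: [-3.141, 0.002, 1.5]
contact_force: [-1.2, -10.8, 7.6]
grip_width: 18.0
finger_force: 30.0
```

Request:
carry_out(
  plan=[
    {"tx":0,"ty":0,"tz":0,"rx":0,"ry":0,"rz":0},
    {"tx":0,"ty":0,"tz":0,"rx":0,"ry":0,"rz":0},
    {"tx":0,"ty":0,"tz":0,"rx":0,"ry":0,"rz":0},
    {"tx":0,"ty":0,"tz":0,"rx":0,"ry":0,"rz":0},
    {"tx":0,"ty":0,"tz":0,"rx":0,"ry":0,"rz":0},
    {"tx":0,"ty":0,"tz":10,"rx":0,"ry":0,"rz":0},
    {"tx":0,"ty":0,"tz":20,"rx":0,"ry":0,"rz":0},
    {"tx":0,"ty":0,"tz":30,"rx":0,"ry":0,"rz":0},
    {"tx":0,"ty":0,"tz":40,"rx":0,"ry":0,"rz":0},
    {"tx":0,"ty":0,"tz":40,"rx":0,"ry":0,"rz":0},
    {"tx":0,"ty":-20,"tz":30,"rx":0,"ry":0,"rz":0},
    {"tx":0,"ty":-20,"tz":0,"rx":0,"ry":0,"rz":0},
  ],
  gripper=0.45,
)

```text
time: 17.25
tool_pos: [539.0, 111.3, 196.3]
tcp_rot: [3.132, -0.001, 1.501]
contact_force: [0.8, -0.4, -0.5]
grip_width: 50.2
finger_force: 0.0
```

Request:
carry_out(
  plan=[
    {"tx":0,"ty":-40,"tz":0,"rx":0,"ry":0,"rz":0},
    {"tx":0,"ty":-40,"tz":0,"rx":0,"ry":0,"rz":0},
    {"tx":0,"ty":-40,"tz":0,"rx":0,"ry":0,"rz":0},
    {"tx":0,"ty":-40,"tz":0,"rx":0,"ry":0,"rz":0},
    {"tx":0,"ty":-40,"tz":0,"rx":0,"ry":0,"rz":0},
    {"tx":0,"ty":0,"tz":0,"rx":0,"ry":0,"rz":0},
  ],
)

```text
time: 17.85
tool_pos: [536.7, -93.4, 191.3]
tcp_rot: [3.14, 0.002, 1.495]
contact_force: [-0.6, 1.2, -0.2]
grip_width: 50.2
finger_force: 0.0
```

```bash
python3 - <<'E'
from h import *
o=bot.get_obs();print(o['time'],o['tool_pos'],o['contact_force'],o['grip_width'])
mt=bot.camera_model('top');it=cv2.convertScaleAbs(bot.capture('top')[:,:,::-1],alpha=1.5)
c,y=np.array([539.6,212.6]),1.5
u=np.array([np.cos(y),np.sin(y)]);v=np.array([-u[1],u[0]])
g=lambda L,z:[[*(c+u*a+v*b),z] for a,b in L]
k=3;it=cv2.resize(it[60:260,170:400],None,fx=k,fy=k,interpolation=cv2.INTER_CUBIC)
for P in(g(((-80,50),(-80,-50),(0,-50),(0,50)),15),g(((0,77),(0,-77),(172,-77),(172,77)),76)): cv2.polylines(it,[((proj(mt,P)-[170,60]+.5)*k-.5).astype(int)],1,(0,255,0),1)
cv2.imwrite('pics/f.png',it)
E
```

```text
17.85 [536.67823897 -93.36540351 191.27179987] [-0.59327713  1.16386926 -0.19501926] 50.21649545466139
```

View pics/f.png

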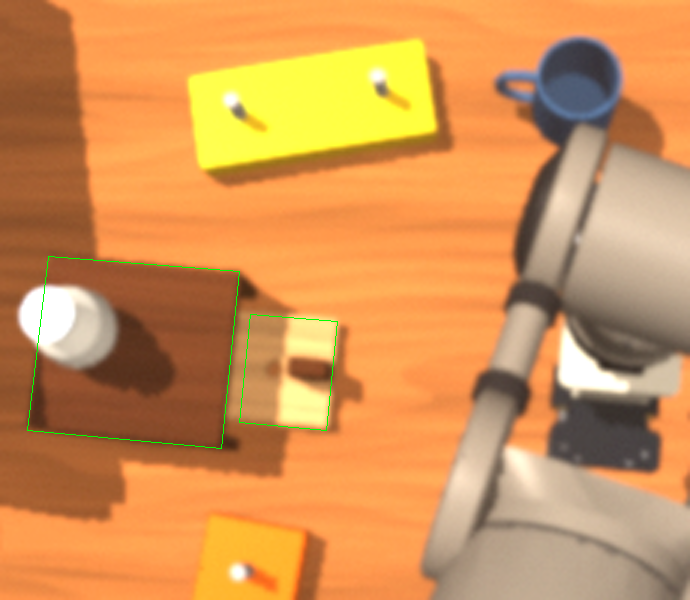

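The board's fin end sticks out square, and its outline (240–337, 315–430) matches the predicted home pose. The jug and mug are unmoved and the arm is clear.

```bash
python3 -c "
from plant import bot
print(bot.close_job())"
```

```text
the job is handed in; nothing more can be done
None
```

I lifted the board off the stand, laid it down, took it again by the fin and slid it home against the bay's back panel, then let go and handed the job in at about 18 s; the hand-in gave no verdict.

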